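# Reach the sample tin behind the reagent bottles and put it on the balance

## Task

The flat metal sample tin has to go on the balance, but three tall bottles stand in front of it on the grey board. First move all three bottles aside onto the steel tray, standing upright; then stand the tin in the middle of the balance pan; then put every bottle back upright on the very spot where it stood at the start. Keep everything upright, set each thing down gently instead of dropping it, and leave the crucible, the beaker and the cork ring alone.

Things in the scene. Friction and masses are not known exactly. Their poses are not given: they have to be found in the camera images.
- board: Fixed flat grey board, 170 (x) x 290 (y) x 12 mm thick. Origin at the centre of its underside, z up. The tall bottles start in a row along y at x = -28, y = about -80, 0, 80 mm (thin white circles, look only, mark these spots), in any order; tin and crucible behind them at x = about +35, y = about +-45 mm, in either order.
- tray: Fixed open steel tray, the side area, 270 (x) x 130 (y) mm outside, flat inner floor 5 mm above its underside, rim 13 mm high, walls 5 mm thick. Origin at the centre of its underside, z up. Left or right of the board. It has room for the three bottles in a row along its x axis, about 80 mm apart.
- balance: Fixed white laboratory balance, 180 mm wide (y), reaching 170 mm in front (-x) of the pan's axis and 70 mm behind it, casing 58 mm high, with a round steel pan 110 mm across. Origin on the bench directly under the pan's centre, z up; the pan's flat top is 68 mm above the origin. It does not move. On the other side of the board from the tray.
- wide_bottle: Loose tall wide-mouth white plastic bottle with a broad black screw cap; body 56 mm across, cap 44 mm across from 103 mm up to the top at 140 mm. About 0.2 kg. Origin at the centre of its underside, z up.
- narrow_bottle: Loose tall amber bottle with sloping shoulders and a slim white cap; body 54 mm across up to 85 mm, neck 26 mm across from 112 mm, cap 32 mm across from 123 mm up to the top at 155 mm. About 0.25 kg. Origin at the centre of its underside, z up.
- flask: Loose conical glass flask with a black rubber stopper; base 68 mm across, tapering to a neck 32 mm across from 95 mm up, rim and stopper 36 mm across from 124 mm up to the top at 150 mm. About 0.2 kg. Origin at the centre of its underside, z up.
- tin: Loose flat round plain dark-steel sample tin with a smooth flat lid, closed, 50 mm across (48 mm below the lid's edge at 28 mm) and 42 mm high. About 0.12 kg. Origin at the centre of its underside, z up.
- crucible: Bystander, to be left alone: small loose white porcelain crucible with lid and a little knob, 42 mm across, 46 mm high, beside the tin. Origin at the centre of its underside, z up.
- beaker: Bystander, to be left alone: loose empty glass beaker, 52 mm across, 70 mm high, beyond the board. Origin at the centre of its underside, z up.
- cork_ring: Bystander, to be left alone: loose cork ring, a flask support, 80 mm across, 22 mm high, beyond the board. Origin at the centre of its underside, z up.
Things that resemble listed ones, but are neither listed nor needed, are in the scene too. What is shaped like the tin but purple or red is not meant.

How it is judged:
By the outcome, as a careful person would: the job done as asked, in the order asked, and still so for the second after the job is handed in, with the robot touching nothing.
It also fails if it takes over 141 s, if anything falls off the work surface, if the arm or the gripper's body presses on something with over 40 N, if the wrist force passes 120 N, or if a joint passes its speed limit or range.

## Robot

A 6-joint arm with a two-finger parallel gripper is mounted at the origin on the work surface. World frame = base frame: x ahead of the robot, y to its left, z up, the work surface at z = 0. Lengths are in m, angles in degrees, forces in N, time in s.
With the tool pointing down it reaches from about 0.4 to 0.825 m from the base axis. Payload 7 kg.
Tool frame: the origin (TCP) lies on the centre line of the jaws, within the pads' length; the fingertips stand 19 mm ahead of it and the grasp point (between the pads) is the TCP (r.tip_extent is the distance from the TCP to the fingertips, in m); z points along the fingers, y is the line along which they close (so a half turn about z gives the same grasp; the last joint's range is limited). The gripper opens to 88 mm and grips with 3 to 60 N. Pads are 19 mm wide; open, the fingers measure 130 mm over their backs; the gripper's body (78 mm by 193 mm) begins 47 mm behind the grasp point.
Start: joints at [86.866, 20.546, 0.682, 0, -70.136, -16.507], TCP at [0.227, 0.636, 0.246] pointing down, gripper open.
Joint ranges: [-176.03, 176.03], [-82.01, 121.73], [-58.28, 71.71], [-173.87, 95.51], [-174.79, -0.11], [-173.66, 173.66]. Speed limits (degrees/s): [136.94, 136.94, 172.46, 180, 180, 180].

## Interface

Orientations are given as [roll, pitch, yaw] about the fixed x, y, z axes, in that order (R = Rz(yaw) Ry(pitch) Rx(roll)).
In Python, from plant import r gives the robot as it stands. The module is installed in compiled form; this text tells all that it offers.
- The arm moves only by the tool jog_arm, never from a script. Its argument "deltas" is a list that holds one entry, the list of rows, each a list of 5 numbers: the opening, from -1 (shut) to 1 (fully open), then the shift along the world's x, y, z in cm, then the turn about the world's z in rad. In form: [[[claw, dx, dy, dz, turn], ...]]. A call has 1 to 8 rows; each row shifts and turns the commanded pose from where the row before left it; what a row does not reach is not made up. A row lasts 1/8 s, in which the tool goes at most 62.5 mm and 10.7 degrees, less where a joint would pass 70% of its speed; a pose out of reach is approached as far as the arm can. A call with a gripper value outside its range is refused whole. The fingers move at their own pace and stop on an object; "force" is the grip in N (left out, the last holds). Time passes only in rows, so rows that do not move let the fingers close. It gives the time, the measured TCP pose, the force, the opening and the grip force at its end, in the units of the state.
- r.get_state(): the state, without advancing time (a new reading comes with each control period).
- r.capture(name): name is "scene" or "top"; returns the picture (384x512x3 uint8, blue, green, red); there is no depth.
- r.camera_info(name): a dict with "fx", "fy", "cx", "cy" (pixels), "k1" (the pictures are not rectified: a ray, as slopes to the right and down, at radius r is drawn at 1 + k1 r^2 times it, then the intrinsics apply), "view" (4x4, takes a point from world to camera coordinates). Camera axes: x right, y up, looking along -z (the intrinsics and any distortion apply to the point x, -y, -z); pixel columns grow to the right and rows downward; lengths in m; the calibration is good to about 2 mm. A picture is of the moment at which its call begins. camera_info takes no time and is no camera call.
- r.close_job(): hands the job in; it is judged then, once.
The state is a dict: "time_s": time; "joints": joint angles; "qd": joint speeds; "joint_torque": joint torques, N m; "tcp_pos": TCP position; "eef_rot": TCP orientation; "contact_force": force on the tool from outside, world axes, zero at the start; "moment": the same for the moment, N m; "gripper_width": finger opening in m; "gripper_force": force on a finger pad.
Only numpy, scipy, OpenCV 4.12 (cv2) and the standard library are available. Lean on these libraries where they do the work, as an engineer would, in place of code of your own. Each camera call takes 0.05 s, during which the arm holds its last target. There are 200 camera calls.

## Working session

There is one attempt and no reset: what is moved stays moved. The work goes in short steps, Python scripts to look and compute and a tool call to move; the robot and the scene stay as the last step left them, time stands still between calls to the robot, and variables do not carry over. Pictures are saved under pics/ and viewed, at most 14 in all, crops included, and the job is handed in when it is done.

Besides the shell and the picture viewer there is one more tool, called after "Emit:" as name(argument=value, ...) on one line, values as JSON. jog_arm: Moves the arm, as the interface text tells. Its arguments: {"type":"object","properties":{"deltas":{"type":"array"},"force":{"type":"number"}},"required":["deltas"]}

```bash
mkdir -p pics; cat > h.py <<'E'
import numpy as np, cv2
from plant import r
def cam(n):
    c=r.camera_info(n); return c,np.array(c["view"])
def ray(n,u,v):
    c,V=cam(n); d=np.array([(u-c["cx"])/c["fx"],(v-c["cy"])/c["fy"]]); s=d.copy()
    for _ in range(30): s=d/(1+c["k1"]*(s@s))
    R=V[:3,:3]; o=-R.T@V[:3,3]
    return o,R.T@np.array([s[0],-s[1],-1])
def at(n,u,v,z):
    o,d=ray(n,u,v); return o+d*(z-o[2])/d[2]
def px(n,p):
    c,V=cam(n); q=V[:3,:3]@np.array(p)+V[:3,3]; s=np.array([q[0],-q[1]])/-q[2]
    s=s*(1+c["k1"]*(s@s)); return np.array([c["fx"]*s[0]+c["cx"],c["fy"]*s[1]+c["cy"]])
def snap(n,f,box=None,k=1):
    im=r.capture(n)
    cv2.imwrite(f"pics/{f}_raw.png",im)
    if box: im=im[box[1]:box[3],box[0]:box[2]]
    cv2.imwrite(f"pics/{f}.png",cv2.resize(im,None,fx=k,fy=k,interpolation=cv2.INTER_CUBIC)); return im
E
python3 - <<'E'
from h import *
for n in("scene","top"):
    snap(n,n+"0",k=1.5); c,V=cam(n); print(n,c["fx"],c["k1"],(-V[:3,:3].T@V[:3,3]).round(3),V[:3,:3].round(2).tolist())
s=r.get_state(); print(s)
E
```

```text
scene 417.3431438593998 -0.015880248438899066 [1.076 0.338 0.772] [[-0.57, 0.82, 0.02], [-0.63, -0.45, 0.64], [0.53, 0.35, 0.77]]
top 449.694442320289 0.06126304006085611 [ 0.393 -0.013  1.143] [[-0.0, -1.0, -0.03], [0.98, -0.01, 0.19], [-0.19, -0.02, 0.98]]
{'time_s': 0.1, 'joints': array([ 8.68677137e+01,  2.05881043e+01,  6.39157107e-01, -1.81757381e-02,
       -7.01361452e+01, -1.65065477e+01]), 'qd': array([ 0.02088765, -0.06428261,  0.17329079,  0.07874614, -0.00677417,
        0.06386015]), 'joint_torque': array([-1.64471745e-03, -5.84161484e+01,  2.93753994e+01,  7.01564893e+00,
        1.01642171e-02, -4.62077446e-05]), 'tcp_pos': array([0.22674749, 0.635339  , 0.24470727]), 'eef_rot': array([ 1.79913559e+02, -7.79610858e-03, -1.96450167e+01]), 'contact_force': array([-0.31384024,  0.49339607, -0.47369488]), 'moment': array([-0.01479459, -0.00078731,  0.04680264]), 'gripper_force': 0.0, 'gripper_width': 0.08767404777526591}
```

View pics/top0.png

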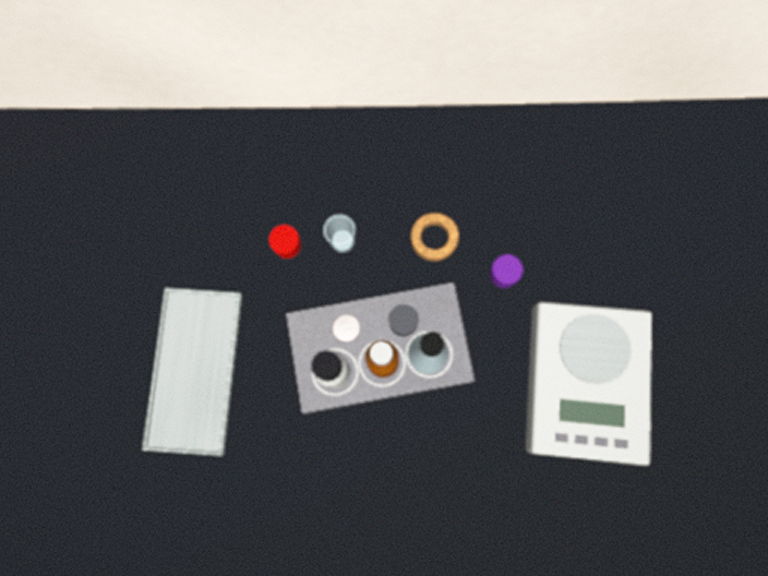

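View pics/scene0.png

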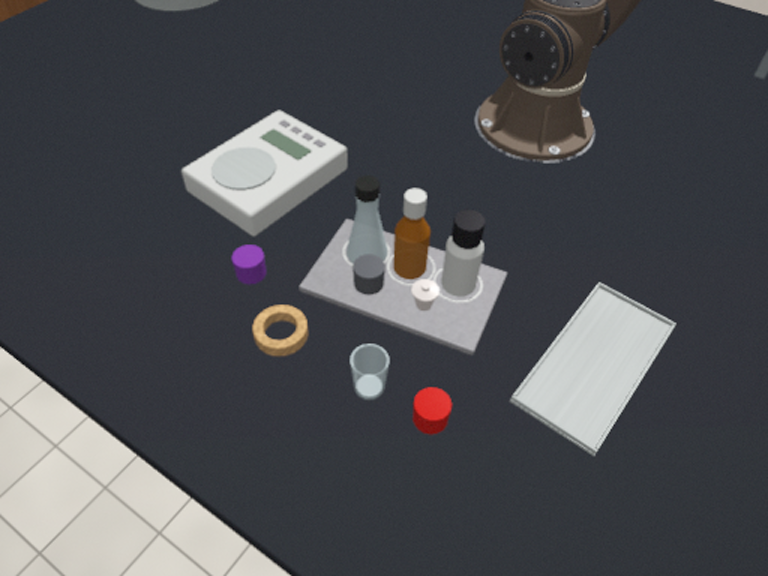

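The top picture (1.5×) shows the tray at left, around (190,372). The board is in the middle, and its bottles are wide (327,365), amber (381,353) and flask (431,343). The tin is at (403,320), the crucible at (346,328) and the pan at (595,349).

```bash
python3 - <<'E'
from h import *
im=cv2.imread("pics/top0_raw.png"); sc=cv2.imread("pics/scene0_raw.png")
k=1.5
C=[at("top",u/k,v/k,.012)[:2] for u,v in[(287,313),(455,283),(474,380),(303,412)]]
C=np.array(C);print("board",C.round(4).tolist(),"sides",[np.linalg.norm(C[i]-C[i-1]).round(4) for i in range(4)],C.mean(0).round(4))
T=np.array([at("top",u/k,v/k,.013)[:2] for u,v in[(166,289),(241,293),(223,456),(143,451)]])
print("tray",T.round(4).tolist(),[np.linalg.norm(T[i]-T[i-1]).round(4) for i in range(4)],T.mean(0).round(4))
print("pan",at("top",595/k,349/k,.068),"w",at("top",559/k,349/k,.068),at("top",631/k,349/k,.068))
for n,u,v,z in[("wide",327,365,.152),("nar",381,353,.167),("flask",431,343,.162),("tin",403,320,.054),("cruc",346,328,.05),("beak",340,229,.07),("ring",435,237,.022)]:
    print(n,at("top",u/k,v/k,z).round(4))
for n,u,v,z in[("wide",469,222,.152),("nar",415,196,.167),("flask",368,186,.162),("tin",369.5,266,.054),("cruc",425,286,.055)]:
    print("sc",n,at("scene",u/k,v/k,z).round(4))
a=cv2.resize(im[180:285,180:330],None,fx=5,fy=5,interpolation=cv2.INTER_CUBIC); cv2.imwrite("pics/a.png",a)
a=cv2.resize(sc[110:240,195:345],None,fx=4.6,fy=4.6,interpolation=cv2.INTER_CUBIC); cv2.imwrite("pics/b.png",a)
E
```

```text
board [[0.5734, 0.169], [0.6238, -0.1173], [0.4596, -0.1448], [0.4078, 0.1383]] sides [np.float64(0.1685), np.float64(0.2908), np.float64(0.1665), np.float64(0.2878)] [0.5162 0.0113]
tray [[0.616, 0.377], [0.6083, 0.2485], [0.3382, 0.267], [0.347, 0.3976]] [np.float64(0.2698), np.float64(0.1287), np.float64(0.2708), np.float64(0.1309)] [0.4774 0.3225]
pan [ 0.50492303 -0.32892401  0.068     ] w [ 0.50495247 -0.27312578  0.068     ] [ 0.50492306 -0.38424751  0.068     ]
wide [0.4736 0.0857 0.152 ]
nar [0.4894 0.0061 0.167 ]
flask [ 0.5043 -0.0667  0.162 ]
tin [ 0.5542 -0.0276  0.054 ]
cruc [0.542  0.0656 0.05  ]
beak [0.7041 0.0753 0.07  ]
ring [ 0.7024 -0.084   0.022 ]
sc wide [0.4765 0.0922 0.152 ]
sc nar [0.4899 0.0092 0.167 ]
sc flask [ 0.507 -0.061  0.162]
sc tin [ 0.5547 -0.0239  0.054 ]
sc cruc [0.5399 0.0669 0.055 ]
```

View pics/a.png

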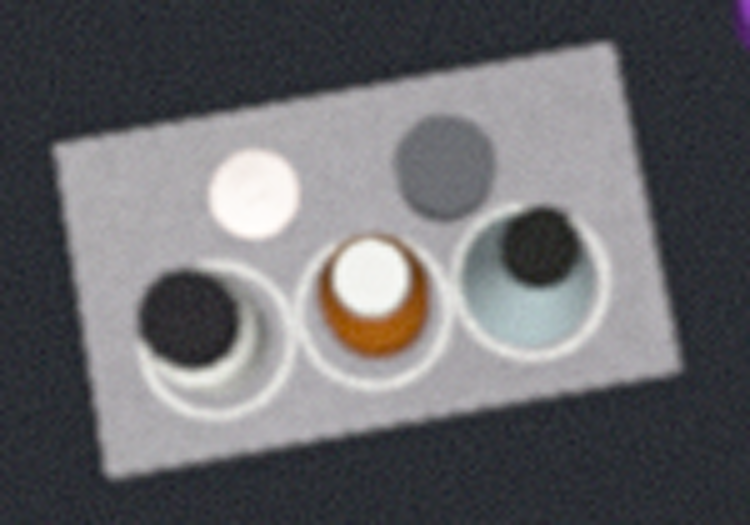

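View pics/b.png

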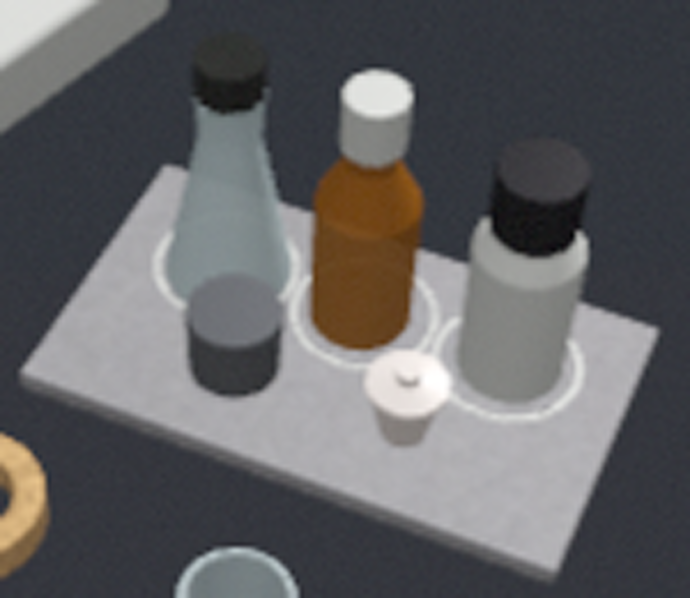

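The crops show three white rings, with centres at about (217,340), (375,313) and (531,282) in crop a. The wide bottle stands in the +y ring, the amber one in the middle and the flask in the −y ring. The tin is behind, next to the flask.

```bash
python3 - <<'E'
from h import *
A=lambda x,y,z:at("top",(x+.5)/5-.5+180,(y+.5)/5-.5+180,z).round(4)
B=lambda x,y,z:at("scene",(x+.5)/4.6-.5+195,(y+.5)/4.6-.5+110,z).round(4)
for n,x,y in[("w",217,340),("n",375,313),("f",531,282)]: print("ring",n,A(x,y,.012)[:2])
for n,x,y,z in[("w",189,318,.152),("n",370,277,.167),("f",541,246,.162),("t",446,164,.054),("cr",255,195,.05)]: print("top",n,A(x,y,z)[:2])
for n,x,y,z in[("w",543,176,.152),("n",378,97,.167),("f",231,63,.162),("t",235,311,.054),("cr",407,381,.052)]: print("sc",n,B(x,y,z)[:2])
for n,x,y in[("w",512,366),("n",364,309),("f",228,252)]: print("scring",n,B(x,y,.012)[:2])
C=np.array([A(x,y,.012)[:2] for x,y in[(53,144),(613,42),(683,373),(108,479)]]);D=np.array([B(x,y,.012)[:2] for x,y in[(550,572),(23,375),(168,167),(657,330)]])
for M in(C,D):
    c=M.mean(0);d=(M[0]+M[3]-M[1]-M[2]);th=np.arctan2(-d[0],d[1]);R=np.array([[np.cos(th),-np.sin(th)],[np.sin(th),np.cos(th)]])
    print("board",c,np.degrees(th),[np.linalg.norm(M[i]-M[i-1]).round(3) for i in range(4)],[ (c+R@[-.028,y]).round(4).tolist() for y in(.08,0,-.08)])
# tray & pan in scene
k=1.5
T=np.array([at("scene",(u+.5)/k-.5,(v+.5)/k-.5,.013)[:2] for u,v in[(594,450),(674,325),(600,285),(513,401)]]);print("tray sc",T.mean(0),[np.linalg.norm(T[i]-T[i-1]).round(3) for i in range(4)])
# pan outline samples via mask not needed; ellipse extremes
print("pan sc",at("scene",(244.5)/k-.5,(168.5)/k-.5,.068))
E
```

```text
ring w [0.4742 0.087 ]
ring n [0.4875 0.0077]
ring f [ 0.5028 -0.0707]
top w [0.4739 0.087 ]
top n [0.4901 0.007 ]
top f [ 0.504  -0.0677]
top t [ 0.5565 -0.028 ]
top cr [0.5422 0.0658]
sc w [0.4761 0.0919]
sc n [0.4898 0.0094]
sc f [ 0.5058 -0.0632]
sc t [ 0.5553 -0.0253]
sc cr [0.5423 0.068 ]
scring w [0.4726 0.0921]
scring n [0.484  0.0082]
scring f [ 0.4921 -0.0743]
board [0.515775 0.0131  ] 10.198152182891542 [np.float64(0.171), np.float64(0.291), np.float64(0.171), np.float64(0.29)] [[0.4741, 0.0869], [0.4882, 0.0081], [0.5024, -0.0706]]
board [0.515375 0.01585 ] 10.302158797339489 [np.float64(0.169), np.float64(0.285), np.float64(0.168), np.float64(0.287)] [[0.4735, 0.0896], [0.4878, 0.0108], [0.5021, -0.0679]]
tray sc [0.48179664 0.3285514 ] [np.float64(0.12), np.float64(0.264), np.float64(0.124), np.float64(0.269)]
pan sc [ 0.50595203 -0.32373033  0.068     ]
```

Emit:
jog_arm(deltas=[[[0.5, 1.8, -3.9, 0, -0.13], [0.5, 1.8, -3.9, 0, -0.13], [0.5, 1.8, -3.9, 0, -0.13], [0.5, 1.8, -3.9, 0, -0.13], [0.5, 1.8, -3.9, 0, -0.13], [0.5, 1.8, -3.9, 0, -0.13], [0.5, 1.8, -3.9, 0, -0.13], [0.5, 1.8, -3.9, 0, -0.14]]], force=25)

```text
time_s: 1.1
tcp_pos: [0.3711, 0.3222, 0.2454]
eef_rot: [180.0, -0.0, -80.0]
contact_force: [0.0, 0.4, -1.0]
gripper_width: 0.0662
gripper_force: 0.0
```

Emit:
jog_arm(deltas=[[[0.5, 1.8, -3.9, 0, 0], [0.5, 1.8, -3.9, 0, 0], [0.5, 1.8, -3.9, 0, 0], [0.5, 1.8, -3.9, 0, 0], [0.5, 1.8, -3.9, 0, 0], [0.5, 1.4, -3.9, 0, 0], [0.5, 0, 0, 0, 0], [0.5, 0, 0, 0, 0]]])

```text
time_s: 2.1
tcp_pos: [0.4747, 0.0897, 0.2454]
eef_rot: [180.0, 0.0, -79.8]
contact_force: [-0.5, -0.7, -0.1]
gripper_width: 0.0654
gripper_force: 0.0
```

Emit:
jog_arm(deltas=[[[0.5, 0, -0.1, -2.5, 0], [0.5, 0, 0, -2.5, 0], [0.5, 0, 0, -2.5, 0], [0.5, 0, 0, -2.0, 0], [0.5, 0, 0, -1.3, 0], [0.5, 0, 0, 0, 0]]])

```text
time_s: 2.85
tcp_pos: [0.4744, 0.0891, 0.137]
eef_rot: [179.9, -0.0, -79.7]
contact_force: [-0.3, 0.3, 0.1]
gripper_width: 0.0657
gripper_force: 0.0
```

Emit:
jog_arm(deltas=[[[0.2, 0, 0, 0, 0], [0.1, 0, 0, 0, 0], [0.0, 0, 0, 0, 0], [-0.1, 0, 0, 0, 0], [-0.3, 0, 0, 0, 0], [-0.5, 0, 0, 0, 0], [-0.5, 0, 0, 0, 0], [-0.5, 0, 0, 0, 0]]], force=25)

```text
time_s: 3.85
tcp_pos: [0.4747, 0.0885, 0.1379]
eef_rot: [180.0, -0.0, -79.8]
contact_force: [-3.9, -0.3, 6.0]
gripper_width: 0.0436
gripper_force: 25.0
```

Emit:
jog_arm(deltas=[[[-0.5, 0, 0, 0.5, 0], [-0.5, 0, 0, 1.5, 0], [-0.5, 0, 0, 2.0, 0], [-0.5, 0, 0.5, 2.0, 0], [-0.5, -0.5, 1.5, 1.0, 0], [-0.5, -0.8, 2.5, 0, 0], [-0.5, -1.0, 3.0, 0, 0], [-0.5, -1.0, 3.0, 0, 0]]])

```text
time_s: 4.85
tcp_pos: [0.4411, 0.195, 0.2078]
eef_rot: [180.0, 0.0, -79.8]
contact_force: [-0.0, -0.1, -2.0]
gripper_width: 0.0434
gripper_force: 24.9
```

Emit:
jog_arm(deltas=[[[-0.5, -1.0, 3.0, 0, 0], [-0.5, -1.0, 3.0, 0, 0], [-0.5, -1.0, 3.0, 0, 0], [-0.5, -0.9, 2.5, 0, 0], [-0.5, -0.4, 1.5, 0, 0], [-0.5, -0.2, 0.7, -1.5, 0], [-0.5, 0, 0, -1.5, 0], [-0.5, 0, 0, -1.5, 0]]])

```text
time_s: 5.85
tcp_pos: [0.3967, 0.3296, 0.1609]
eef_rot: [179.9, -0.1, -79.8]
contact_force: [-0.4, -0.5, -1.8]
gripper_width: 0.0433
gripper_force: 24.9
```

Emit:
jog_arm(deltas=[[[-0.5, 0, 0, -1.2, 0], [-0.5, 0, 0, -0.8, 0], [-0.5, 0, 0, -0.5, 0], [-0.5, 0, 0, 0, 0]]])

```text
time_s: 6.35
tcp_pos: [0.397, 0.3306, 0.1374]
eef_rot: [180.0, -0.0, -79.8]
contact_force: [-0.4, -0.3, -3.5]
gripper_width: 0.0436
gripper_force: 24.9
```

Emit:
jog_arm(deltas=[[[-0.5, 0, 0, -0.3, 0], [-0.5, 0, 0, -0.2, 0], [-0.5, 0, 0, -0.1, 0], [-0.5, 0, 0, 0, 0]]])

```text
time_s: 6.85
tcp_pos: [0.3969, 0.3307, 0.1316]
eef_rot: [-180.0, -0.0, -79.8]
contact_force: [0.2, 0.1, -3.2]
gripper_width: 0.0437
gripper_force: 24.9
```

Emit:
jog_arm(deltas=[[[-0.5, 0, 0, -0.1, 0], [-0.5, 0, 0, 0, 0], [-0.5, 0, 0, 0, 0]]])

```text
time_s: 7.22
tcp_pos: [0.397, 0.3309, 0.1309]
eef_rot: [-180.0, 0.0, -79.8]
contact_force: [-1.8, -1.1, 2.9]
gripper_width: 0.0435
gripper_force: 25.0
```

```bash
python3 - <<'E'
from h import *
snap("scene","s1",k=1.5)
E
```

```text
(no output)
```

View pics/s1.png

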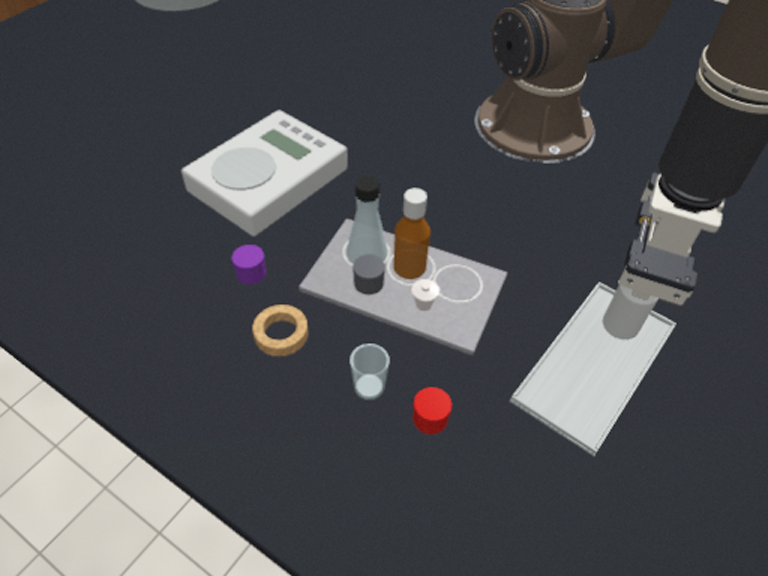

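The wide bottle stands on the tray at (625,310), upright, and the force shows it has touched down. Next I release it and go to the amber bottle.

Emit:
jog_arm(deltas=[[[0.0, 0, 0, 0, 0], [0.4, 0, 0, 0, 0], [0.4, 0, 0, 0, 0], [0.4, 0, 0, 1, 0], [0.4, 0, 0, 2.5, 0], [0.4, 0, 0, 3.0, 0], [0.4, 0, 0, 2.5, 0], [0.4, 0.9, -3.2, 0.5, 0]]])

```text
time_s: 8.28
tcp_pos: [0.4067, 0.3004, 0.2281]
eef_rot: [-179.8, 0.1, -79.7]
contact_force: [1.1, -0.9, -0.8]
gripper_width: 0.0612
gripper_force: 0.0
```

Emit:
jog_arm(deltas=[[[0.4, 1.4, -4.8, 0, 0], [0.4, 1.4, -4.8, 0, 0], [0.4, 1.4, -4.8, 0, 0], [0.4, 1.4, -4.8, 0, 0], [0.4, 1.4, -4.8, 0, 0], [0.4, 1.0, -3.5, 0, 0], [0.4, 0.3, -1.5, 0, 0], [0.4, 0, 0, 0, 0]]])

```text
time_s: 9.28
tcp_pos: [0.489, 0.0081, 0.2258]
eef_rot: [-180.0, 0.0, -79.9]
contact_force: [0.4, 0.5, 0.2]
gripper_width: 0.0614
gripper_force: 0.0
```

Now z 0.2258 → 0.152.

Emit:
jog_arm(deltas=[[[0.4, 0, 0, -2.5, 0], [0.4, 0, 0, -2.5, 0], [0.4, 0, 0, -1.5, 0], [0.4, 0, 0, -0.9, 0], [0.4, 0, 0, 0, 0], [0.1, 0, 0, 0, 0], [-0.1, 0, 0, 0, 0], [-0.2, 0, 0, 0, 0]]])

```text
time_s: 10.28
tcp_pos: [0.4891, 0.0087, 0.152]
eef_rot: [-180.0, 0.0, -79.8]
contact_force: [-0.5, -0.5, -0.2]
gripper_width: 0.038
gripper_force: 0.0
```

Emit:
jog_arm(deltas=[[[-0.25, 0, 0, 0, 0], [-0.3, 0, 0, 0, 0], [-0.4, 0, 0, 0, 0], [-0.6, 0, 0, 0, 0], [-0.6, 0, 0, 0, 0], [-0.6, 0, 0, 0, 0]]])

```text
time_s: 11.02
tcp_pos: [0.4889, 0.0087, 0.1517]
eef_rot: [-180.0, -0.0, -79.8]
contact_force: [-1.0, -1.0, 2.2]
gripper_width: 0.0311
gripper_force: 25.0
```

Emit:
jog_arm(deltas=[[[-0.6, 0, 0, 0.5, 0], [-0.6, 0, 0, 1.5, 0], [-0.6, 0, 0, 2.0, 0], [-0.6, 0, 0.5, 2.0, 0], [-0.6, 0, 1.5, 1.0, 0], [-0.6, 0, 2.5, 0, 0], [-0.6, 0, 3.0, 0, 0], [-0.6, -0.1, 3.0, 0, 0]]])

```text
time_s: 12.02
tcp_pos: [0.4875, 0.1152, 0.2216]
eef_rot: [180.0, 0.0, -79.8]
contact_force: [-0.0, -0.4, -3.8]
gripper_width: 0.0316
gripper_force: 25.0
```

Emit:
jog_arm(deltas=[[[-0.6, -0.1, 3.0, 0, 0], [-0.6, -0.1, 3.0, 0, 0], [-0.6, -0.1, 3.0, 0, 0], [-0.6, -0.2, 3.0, 0, 0], [-0.6, -0.2, 3.0, 0, 0], [-0.6, -0.2, 3.0, 0, 0], [-0.6, 0, 2.0, 0, 0], [-0.6, 0, 1.1, 0, 0]]])

```text
time_s: 13.02
tcp_pos: [0.4786, 0.3258, 0.2213]
eef_rot: [180.0, -0.0, -79.8]
contact_force: [-0.8, -1.0, -3.4]
gripper_width: 0.0312
gripper_force: 25.0
```

Emit:
jog_arm(deltas=[[[-0.6, 0, 0, -1.5, 0], [-0.6, 0, 0, -2.0, 0], [-0.6, 0, 0, -1.8, 0], [-0.6, 0, 0, -1.2, 0], [-0.6, 0, 0, -0.7, 0], [-0.6, 0, 0, -0.3, 0], [-0.6, 0, 0, -0.1, 0], [-0.6, 0, 0, 0, 0]]])

```text
time_s: 14.02
tcp_pos: [0.479, 0.3249, 0.146]
eef_rot: [-180.0, 0.0, -79.8]
contact_force: [-0.3, -0.4, -4.0]
gripper_width: 0.0317
gripper_force: 25.0
```

Emit:
jog_arm(deltas=[[[-0.6, 0, 0, -0.1, 0], [-0.6, 0, 0, 0, 0], [-0.6, 0, 0, 0, 0]]])

```text
time_s: 14.4
tcp_pos: [0.4789, 0.3248, 0.1447]
eef_rot: [-180.0, 0.0, -79.8]
contact_force: [0.1, 0.3, -1.7]
gripper_width: 0.0313
gripper_force: 25.0
```

Emit:
jog_arm(deltas=[[[-0.2, 0, 0, 0, 0], [0.3, 0, 0, 0, 0], [0.3, 0, 0, 0, 0], [0.3, 0, 0, 1, 0], [0.3, 0, 0, 2.5, 0], [0.3, 0, 0, 3.0, 0], [0.4, 0.1, -2.0, 1.5, 0], [0.4, 0.2, -3.7, 0, 0]]])

```text
time_s: 15.4
tcp_pos: [0.4822, 0.2675, 0.2261]
eef_rot: [-179.9, 0.1, -79.7]
contact_force: [-0.1, 0.2, -0.5]
gripper_width: 0.0611
gripper_force: 0.0
```

Emit:
jog_arm(deltas=[[[0.4, 0.3, -5.0, 0, 0], [0.4, 0.3, -5.0, 0, 0], [0.4, 0.3, -5.0, 0, 0], [0.4, 0.3, -5.0, 0, 0], [0.4, 0.3, -5.0, 0, 0], [0.4, 0.4, -4.5, 0, 0], [0.4, 0.3, -3.0, 0, 0], [0.4, 0.3, -1.0, 0, 0]]])

```text
time_s: 16.4
tcp_pos: [0.5061, -0.0694, 0.2247]
eef_rot: [180.0, 0.0, -79.9]
contact_force: [-0.4, 0.6, -0.7]
gripper_width: 0.0612
gripper_force: 0.0
```

Emit:
jog_arm(deltas=[[[0.4, -0.25, 0, -2.5, 0], [0.4, 0, 0, -2.5, 0], [0.4, 0, 0, -1.6, 0], [0.4, 0, 0, -0.9, 0], [0.4, 0, 0, 0, 0], [0.1, 0, 0, 0, 0], [0.0, 0, 0, 0, 0], [-0.1, 0, 0, 0, 0]]])

```text
time_s: 17.4
tcp_pos: [0.5046, -0.0672, 0.15]
eef_rot: [-180.0, 0.0, -79.8]
contact_force: [0.5, 0.4, -0.2]
gripper_width: 0.0414
gripper_force: 0.0
```

Emit:
jog_arm(deltas=[[[-0.15, 0, 0, 0, 0], [-0.2, 0, 0, 0, 0], [-0.3, 0, 0, 0, 0], [-0.5, 0, 0, 0, 0], [-0.5, 0, 0, 0, 0], [-0.5, 0, 0, 0, 0]]])

```text
time_s: 18.15
tcp_pos: [0.5042, -0.0674, 0.1496]
eef_rot: [180.0, -0.0, -79.8]
contact_force: [-3.0, -0.5, 4.2]
gripper_width: 0.0352
gripper_force: 25.0
```

Emit:
jog_arm(deltas=[[[-0.5, 0, 0, 0.5, 0], [-0.5, 0, 0, 1.5, 0], [-0.5, 0, 0, 2.0, 0], [-0.5, 0, 0.5, 2.0, 0], [-0.5, 0, 1.5, 1.0, 0], [-0.5, 0.2, 2.5, 0, 0], [-0.5, 0.4, 3.0, 0, 0], [-0.5, 0.4, 3.5, 0, 0]]])

```text
time_s: 19.15
tcp_pos: [0.5143, 0.0442, 0.2198]
eef_rot: [-180.0, 0.0, -79.8]
contact_force: [0.8, 0.3, -1.3]
gripper_width: 0.0353
gripper_force: 25.0
```

Emit:
jog_arm(deltas=[[[-0.5, 0.6, 3.5, 0, 0], [-0.5, 0.6, 3.5, 0, 0], [-0.5, 0.6, 3.5, 0, 0], [-0.5, 0.6, 3.5, 0, 0], [-0.5, 0.6, 3.5, 0, 0], [-0.5, 0.6, 3.5, 0, 0], [-0.5, 0.5, 3.0, 0, 0], [-0.5, 0.3, 2.0, 0, 0]]])

```text
time_s: 20.15
tcp_pos: [0.558, 0.3047, 0.2192]
eef_rot: [180.0, -0.0, -79.7]
contact_force: [0.1, -0.0, -2.3]
gripper_width: 0.0354
gripper_force: 25.0
```

Emit:
jog_arm(deltas=[[[-0.5, 0.2, 1.6, -1.0, 0], [-0.5, 0, 0, -2.0, 0], [-0.5, 0, 0, -1.8, 0], [-0.5, 0, 0, -1.4, 0], [-0.5, 0, 0, -0.9, 0], [-0.5, 0, 0, -0.4, 0], [-0.5, 0, 0, -0.1, 0], [-0.5, 0, 0, 0, 0]]])

```text
time_s: 21.15
tcp_pos: [0.5607, 0.3188, 0.1441]
eef_rot: [-180.0, 0.0, -79.8]
contact_force: [-1.7, 0.0, -1.8]
gripper_width: 0.0352
gripper_force: 25.0
```

Emit:
jog_arm(deltas=[[[-0.5, 0, 0, -0.1, 0], [-0.5, 0, 0, 0, 0], [-0.5, 0, 0, 0, 0]]])

```text
time_s: 21.52
tcp_pos: [0.5604, 0.3187, 0.1427]
eef_rot: [-180.0, 0.0, -79.8]
contact_force: [-0.8, 0.5, -2.3]
gripper_width: 0.0351
gripper_force: 25.0
```

Emit:
jog_arm(deltas=[[[-0.5, 0, 0, -0.1, 0], [-0.5, 0, 0, 0, 0], [-0.5, 0, 0, 0, 0]]])

```text
time_s: 21.9
tcp_pos: [0.5606, 0.3189, 0.1426]
eef_rot: [-179.9, 0.0, -79.8]
contact_force: [-2.6, -1.3, 5.9]
gripper_width: 0.0356
gripper_force: 25.0
```

Emit:
jog_arm(deltas=[[[-0.2, 0, 0, 0, 0], [0.3, 0, 0, 0, 0], [0.3, 0, 0, 0, 0], [0.3, 0, 0, 1, 0], [0.3, 0, 0, 2.5, 0], [0.3, 0, 0, 3.0, 0], [0.5, 0, 0, 1.5, 0], [0.5, 0, 0, 0, 0]]])

```text
time_s: 22.9
tcp_pos: [0.5608, 0.3191, 0.2228]
eef_rot: [-179.9, 0.1, -79.8]
contact_force: [-1.2, -0.6, -1.5]
gripper_width: 0.0649
gripper_force: 0.0
```

```bash
python3 - <<'E'
from h import *
a=snap("top","t2"); s=snap("scene","s2")
x=cv2.resize(a[170:310,90:330],(800,467),interpolation=cv2.INTER_CUBIC); cv2.imwrite("pics/t2c.png",x)
x=cv2.resize(s[140:310,190:460],(800,504),interpolation=cv2.INTER_CUBIC); cv2.imwrite("pics/s2c.png",x)
E
```

```text
(no output)
```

View pics/t2c.png

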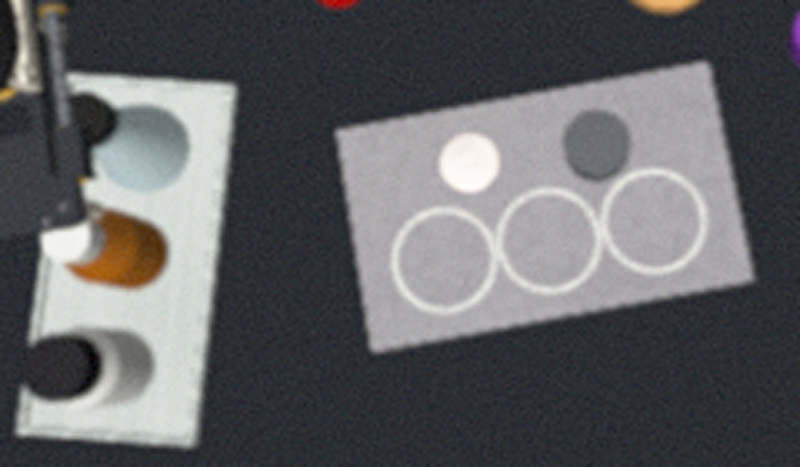

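View pics/s2c.png

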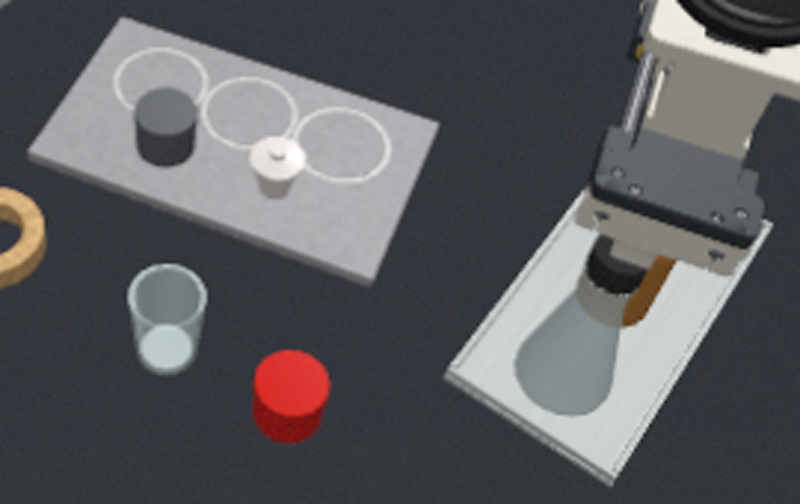

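All three bottles stand on the tray. The rings are visible at (445,260), (549,241) and (653,221) in the top crop, and the tin's lid is at about (598,143).

```bash
python3 - <<'E'
from h import *
A=lambda x,y,z:at("top",(x+.5)/3.3333-.5+90,(y+.5)/3.3333-.5+170,z).round(4)[:2]
B=lambda x,y,z:at("scene",(x+.5)/2.963-.5+190,(y+.5)/2.963-.5+140,z).round(4)[:2]
for p,q in[((445,260),(342,145)),((549,241),(250,113)),((653,221),(160.5,83))]: print(A(*p,.012),B(*q,.012),(A(*p,.012)+B(*q,.012))/2)
print("tin",A(598,143,.054),B(166,112,.054))
E
```

```text
[0.4741 0.0866] [0.4722 0.0896] [0.47315 0.0881 ]
[0.4881 0.0083] [0.4863 0.0106] [0.4872  0.00945]
[ 0.5029 -0.0701] [ 0.5017 -0.0685] [ 0.5023 -0.0693]
tin [ 0.5561 -0.0286] [ 0.5559 -0.0249]
```

Emit:
jog_arm(deltas=[[[0.6, 0, -2.0, 0, 0], [0.6, 0, -4.0, 0, 0], [0.6, -0.05, -5.0, 0, 0], [0.6, -0.1, -5.0, 0, 0], [0.6, -0.1, -5.0, 0, 0], [0.6, -0.1, -5.0, 0, 0], [0.6, -0.1, -5.0, 0, 0], [0.6, 0, -2.5, 0, 0]]])

```text
time_s: 24.0
tcp_pos: [0.5545, -0.0194, 0.2207]
eef_rot: [179.9, -0.0, -79.9]
contact_force: [0.1, -0.1, -0.1]
gripper_width: 0.0702
gripper_force: 0.0
```

Emit:
jog_arm(deltas=[[[0.6, 0, -1.0, -2.5, 0], [0.6, 0, 0, -3.0, 0], [0.6, 0, 0, -3.0, 0], [0.6, 0, 0, -3.0, 0], [0.6, 0, 0, -2.5, 0], [0.6, 0, 0, -2.0, 0], [0.6, 0, 0, -1.2, 0], [0.6, 0, 0, 0, 0]]])

```text
time_s: 25.0
tcp_pos: [0.5549, -0.0269, 0.0486]
eef_rot: [179.9, -0.0, -79.8]
contact_force: [0.1, -0.0, 0.0]
gripper_width: 0.07
gripper_force: 0.0
```

Emit:
jog_arm(deltas=[[[0.6, 0.1, 0, -0.5, 0], [0.4, 0, 0, 0, 0], [0.3, 0, 0, 0, 0], [0.2, 0, 0, 0, 0], [0.1, 0, 0, 0, 0], [0.0, 0, 0, 0, 0], [-0.2, 0, 0, 0, 0], [-0.2, 0, 0, 0, 0]]], force=25)

```text
time_s: 26.0
tcp_pos: [0.5565, -0.0264, 0.0447]
eef_rot: [180.0, -0.0, -79.8]
contact_force: [-3.0, 0.4, 5.6]
gripper_width: 0.049
gripper_force: 25.0
```

Emit:
jog_arm(deltas=[[[-0.2, 0, 0, 0, 0], [-0.2, 0, 0, 0.3, 0], [-0.2, 0, 0, 1.2, 0], [-0.2, 0, 0, 2.5, 0], [-0.2, 0, 0, 3.0, 0], [-0.2, 0, 0, 3.0, 0], [-0.2, 0, 0, 2.0, 0], [-0.2, 0, 0, 0, 0]]])

```text
time_s: 27.0
tcp_pos: [0.5582, -0.026, 0.167]
eef_rot: [-179.7, 0.0, -79.8]
contact_force: [0.3, 0.9, -2.1]
gripper_width: 0.0493
gripper_force: 25.0
```

Emit:
jog_arm(deltas=[[[-0.2, -0.2, -1.0, 0, 0], [-0.2, -0.5, -3.0, 0, 0], [-0.2, -0.7, -4.0, 0, 0], [-0.2, -0.7, -4.0, 0, 0], [-0.2, -0.7, -4.0, 0, 0], [-0.2, -0.7, -4.0, 0, 0], [-0.2, -0.7, -4.0, 0, 0], [-0.2, -0.5, -3.0, 0, 0]]])

```text
time_s: 28.0
tcp_pos: [0.5084, -0.2981, 0.1632]
eef_rot: [179.9, 0.1, -79.9]
contact_force: [0.3, 0.2, -1.7]
gripper_width: 0.0492
gripper_force: 25.0
```

Emit:
jog_arm(deltas=[[[-0.2, -0.3, -2.0, 0, 0], [-0.2, -0.1, -1.0, 0, 0], [-0.2, 0, 0, -2.0, 0], [-0.2, 0, 0, -1.8, 0], [-0.2, 0, 0, -1.2, 0], [-0.2, 0, 0, -0.7, 0], [-0.2, 0, 0, 0, 0], [-0.2, 0, 0, 0, 0]]])

```text
time_s: 29.0
tcp_pos: [0.5064, -0.3264, 0.1082]
eef_rot: [-180.0, -0.0, -79.8]
contact_force: [-0.9, 0.7, -1.2]
gripper_width: 0.0492
gripper_force: 25.0
```

Emit:
jog_arm(deltas=[[[-0.2, 0, 0, -0.3, 0], [-0.2, 0, 0, -0.2, 0], [-0.2, 0, 0, -0.1, 0], [-0.2, 0, 0, 0, 0], [-0.2, 0, 0, 0, 0]]])

```text
time_s: 29.62
tcp_pos: [0.5059, -0.3263, 0.1016]
eef_rot: [-180.0, -0.0, -79.8]
contact_force: [-0.4, -0.1, -1.7]
gripper_width: 0.0494
gripper_force: 25.0
```

Emit:
jog_arm(deltas=[[[-0.2, 0, 0, -0.1, 0], [-0.2, 0, 0, 0, 0], [-0.2, 0, 0, 0, 0]]])

```text
time_s: 30.0
tcp_pos: [0.506, -0.3263, 0.1008]
eef_rot: [-180.0, -0.0, -79.8]
contact_force: [-0.1, 0.1, 1.3]
gripper_width: 0.0498
gripper_force: 25.0
```

Contact (the force rose by 3 N). I release, rise and step aside to look.

Emit:
jog_arm(deltas=[[[0.2, 0, 0, -0.03, 0], [0.5, 0, 0, 0, 0], [0.5, 0, 0, 0, 0], [0.5, 0, 0, 0.8, 0], [0.5, 0, 0, 2.5, 0], [0.5, 0, 0, 4.0, 0], [0.5, 0, 2.0, 4.5, 0], [0.5, 0.2, 4.0, 1, 0]]])

```text
time_s: 31.0
tcp_pos: [0.5093, -0.2671, 0.2322]
eef_rot: [-179.7, -0.2, -79.9]
contact_force: [-0.1, -0.1, -1.4]
gripper_width: 0.0658
gripper_force: 0.0
```

Emit:
jog_arm(deltas=[[[0.4, 0.5, 5.5, 0, 0], [0.4, 0.5, 5.5, 0, 0], [0.4, 0.5, 5.5, 0, 0], [0.4, 0.5, 5.5, 0, 0], [0.4, 0.5, 5.5, 0, 0], [0.4, 0.5, 5.5, 0, 0], [0.4, 0.5, 5.5, 0, 0], [0.4, 0.5, 5.5, 0, 0]]])

```text
time_s: 32.0
tcp_pos: [0.5478, 0.1756, 0.2292]
eef_rot: [-179.9, 0.0, -79.8]
contact_force: [0.9, 0.4, 0.4]
gripper_width: 0.0614
gripper_force: 0.0
```

```bash
python3 - <<'E'
from h import *
snap("top","t3",(340,190,450,320),4.5); snap("scene","s3",(110,60,250,170),5)
E
```

```text
(no output)
```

View pics/t3.png

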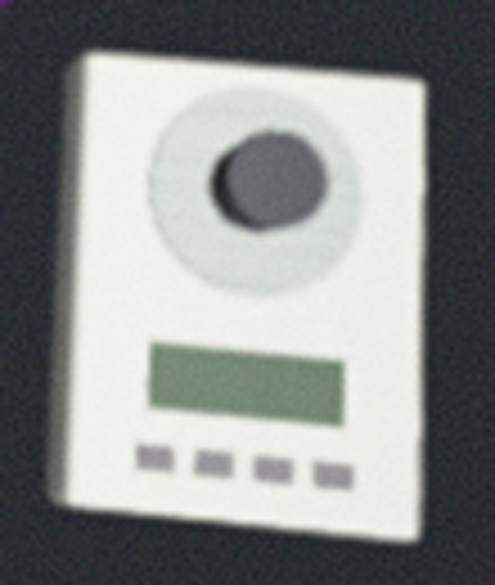

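View pics/s3.png

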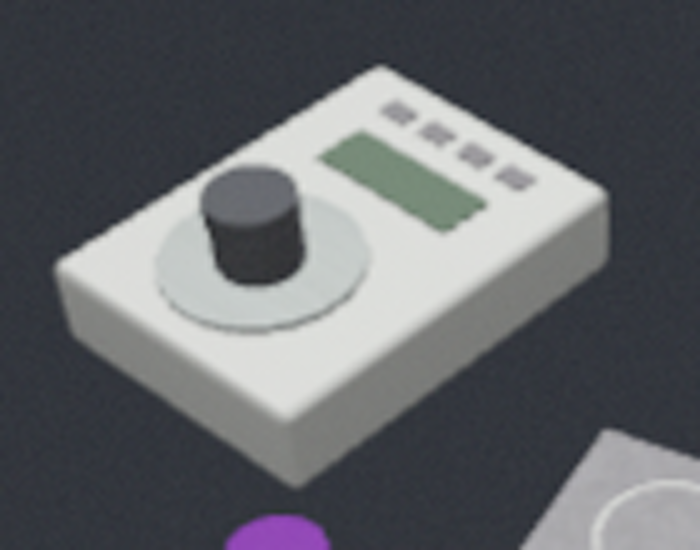

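The tin stands upright on the pan. In the top crop its lid is at (275,179) and the pan at (255,192). I check the centring with parallax taken out.

```bash
python3 - <<'E'
from h import *
A=lambda x,y,z:at("top",(x+.5)/4.5-.5+340,(y+.5)/4.5-.5+190,z).round(4)[:2]
B=lambda x,y,z:at("scene",(x+.5)/5-.5+110,(y+.5)/5-.5+60,z).round(4)[:2]
print(A(255,192,.068),A(275,179,.11),B(263,262,.068),B(250,196,.11))
E
```

```text
[ 0.5058 -0.3281] [ 0.508  -0.3261] [ 0.5069 -0.3239] [ 0.5067 -0.3244]
```

The tin is centred to about 2 mm. Now I fetch the flask.

Emit:
jog_arm(deltas=[[[0.3, 0.3, 4.0, 0, 0], [0.3, 0.4, 4.5, 0, 0], [0.3, 0.35, 3.5, 0, 0], [0.3, 0.2, 2.0, 0, 0], [0.3, 0, 0.5, 0, 0], [0.3, 0, 0, -2.5, 0], [0.3, 0, 0, -2.5, 0], [0.3, 0, 0, 0, 0]]])

```text
time_s: 33.1
tcp_pos: [0.5594, 0.3169, 0.1767]
eef_rot: [179.8, -0.1, -79.9]
contact_force: [0.8, 0.3, 1.2]
gripper_width: 0.057
gripper_force: 0.0
```

Emit:
jog_arm(deltas=[[[0.3, 0, 0.1, -1.8, 0], [0.3, 0, 0, -1.2, 0], [0.3, 0, 0, -0.4, 0], [0.3, 0, 0, 0, 0], [0.3, 0, 0, 0, 0]]])

```text
time_s: 33.72
tcp_pos: [0.5606, 0.3199, 0.1448]
eef_rot: [-180.0, 0.0, -79.8]
contact_force: [-0.0, -0.6, 0.8]
gripper_width: 0.0568
gripper_force: 0.0
```

Emit:
jog_arm(deltas=[[[0.1, 0, -0.1, -0.2, 0], [0.0, 0, 0, 0, 0], [-0.1, 0, 0, 0, 0], [-0.15, 0, 0, 0, 0], [-0.2, 0, 0, 0, 0], [-0.4, 0, 0, 0, 0], [-0.5, 0, 0, 0, 0], [-0.5, 0, 0, 0, 0]]])

```text
time_s: 34.72
tcp_pos: [0.5603, 0.3187, 0.1423]
eef_rot: [180.0, -0.0, -79.8]
contact_force: [-1.8, -1.1, 1.5]
gripper_width: 0.0352
gripper_force: 25.0
```

Emit:
jog_arm(deltas=[[[-0.5, 0, 0, 0, 0], [-0.5, 0, 0, 0.5, 0], [-0.5, 0, 0, 1.5, 0], [-0.5, 0, 0, 2.0, 0], [-0.5, 0, 0, 2.2, 0], [-0.5, 0, -0.5, 1.5, 0], [-0.5, -0.1, -1.5, 0, 0], [-0.5, -0.4, -3.0, 0, 0]]])

```text
time_s: 35.72
tcp_pos: [0.5549, 0.2678, 0.2184]
eef_rot: [179.9, -0.0, -79.8]
contact_force: [-0.4, -1.3, -2.7]
gripper_width: 0.0355
gripper_force: 25.0
```

Emit:
jog_arm(deltas=[[[-0.5, -0.5, -3.5, 0, 0], [-0.5, -0.6, -3.5, 0, 0], [-0.5, -0.6, -3.5, 0, 0], [-0.5, -0.6, -3.5, 0, 0], [-0.5, -0.6, -3.5, 0, 0], [-0.5, -0.6, -3.5, 0, 0], [-0.5, -0.6, -3.5, 0, 0], [-0.5, -0.5, -3.5, 0, 0]]])

```text
time_s: 36.72
tcp_pos: [0.5079, -0.0133, 0.2185]
eef_rot: [179.9, 0.0, -79.8]
contact_force: [-0.6, -0.3, -3.0]
gripper_width: 0.0356
gripper_force: 25.0
```

Emit:
jog_arm(deltas=[[[-0.5, -0.4, -3.0, 0, 0], [-0.5, -0.2, -2.0, 0, 0], [-0.5, 0, -0.6, -1.0, 0], [-0.5, 0, 0, -2.0, 0], [-0.5, 0, 0, -1.7, 0], [-0.5, 0, 0, -1.0, 0], [-0.5, 0, 0, -0.5, 0], [-0.5, 0, 0, 0, 0]]])

```text
time_s: 37.72
tcp_pos: [0.5033, -0.0672, 0.1571]
eef_rot: [180.0, -0.0, -79.8]
contact_force: [0.2, 1.1, -2.3]
gripper_width: 0.0354
gripper_force: 25.0
```

Now down to about 0.150.

Emit:
jog_arm(deltas=[[[-0.5, 0, -0.05, -0.3, 0], [-0.5, 0, 0, -0.2, 0], [-0.5, 0, 0, -0.1, 0], [-0.5, 0, 0, 0, 0], [-0.5, 0, 0, 0, 0]]])

```text
time_s: 38.35
tcp_pos: [0.5035, -0.0678, 0.1514]
eef_rot: [-180.0, -0.0, -79.8]
contact_force: [-0.0, 0.8, -1.9]
gripper_width: 0.0355
gripper_force: 25.0
```

Emit:
jog_arm(deltas=[[[-0.5, 0, 0, -0.1, 0], [-0.5, 0, 0, 0, 0], [-0.5, 0, 0, 0, 0]]])

```text
time_s: 38.72
tcp_pos: [0.5034, -0.0678, 0.1503]
eef_rot: [-180.0, -0.0, -79.8]
contact_force: [0.3, 0.7, -1.9]
gripper_width: 0.0355
gripper_force: 25.0
```

Emit:
jog_arm(deltas=[[[-0.5, 0, 0, -0.1, 0], [-0.5, 0, 0, 0, 0], [-0.5, 0, 0, 0, 0]]])

```text
time_s: 39.1
tcp_pos: [0.5034, -0.0678, 0.1493]
eef_rot: [-180.0, -0.0, -79.8]
contact_force: [-0.2, 0.5, -2.1]
gripper_width: 0.0353
gripper_force: 25.0
```

Emit:
jog_arm(deltas=[[[-0.5, 0, 0, -0.06, 0], [-0.5, 0, 0, 0, 0], [-0.5, 0, 0, 0, 0]]])

```text
time_s: 39.48
tcp_pos: [0.5035, -0.0679, 0.1492]
eef_rot: [-180.0, -0.0, -79.8]
contact_force: [-2.4, -0.0, 6.3]
gripper_width: 0.0357
gripper_force: 25.0
```

Emit:
jog_arm(deltas=[[[-0.2, 0, 0, 0, 0], [0.3, 0, 0, 0, 0], [0.3, 0, 0, 0, 0], [0.3, 0, 0, 1, 0], [0.3, 0, 0, 2.5, 0], [0.3, 0, 0, 3.0, 0], [0.3, 0, 1.5, 1.5, 0], [0.3, -0.2, 3.5, 0, 0]]])

```text
time_s: 40.48
tcp_pos: [0.502, -0.0172, 0.2302]
eef_rot: [-179.8, 0.0, -79.9]
contact_force: [1.1, 0.6, -0.2]
gripper_width: 0.0571
gripper_force: 0.0
```

Emit:
jog_arm(deltas=[[[0.3, -0.4, 5.0, 0, 0], [0.3, -0.4, 5.0, 0, 0], [0.3, -0.4, 5.0, 0, 0], [0.3, -0.4, 5.0, 0, 0], [0.3, -0.3, 5.0, 0, 0], [0.3, -0.2, 5.0, 0, 0], [0.3, -0.1, 3.0, 0, 0], [0.3, -0.05, 1.25, 0, 0]]])

```text
time_s: 41.48
tcp_pos: [0.4783, 0.3264, 0.2282]
eef_rot: [180.0, -0.0, -79.7]
contact_force: [-0.5, -0.5, -0.7]
gripper_width: 0.0569
gripper_force: 0.0
```

Emit:
jog_arm(deltas=[[[0.3, 0, 0, -2.0, 0], [0.3, 0, 0, -2.5, 0], [0.3, 0, 0, -2.0, 0], [0.3, 0, 0, -1.2, 0], [0.3, 0, 0, -0.5, 0], [0.3, 0, 0, 0, 0], [0.3, 0, 0, 0, 0]]])

```text
time_s: 42.35
tcp_pos: [0.4792, 0.325, 0.1474]
eef_rot: [-179.9, 0.0, -79.8]
contact_force: [0.4, -0.2, -0.1]
gripper_width: 0.0571
gripper_force: 0.0
```

Emit:
jog_arm(deltas=[[[0.1, 0, 0, -0.25, 0], [-0.1, 0, 0, 0, 0], [-0.2, 0, 0, 0, 0], [-0.25, 0, 0, 0, 0], [-0.3, 0, 0, 0, 0], [-0.4, 0, 0, 0, 0], [-0.6, 0, 0, 0, 0], [-0.6, 0, 0, 0, 0]]])

```text
time_s: 43.35
tcp_pos: [0.4789, 0.3248, 0.1442]
eef_rot: [-180.0, 0.0, -79.8]
contact_force: [-0.5, -0.1, 0.2]
gripper_width: 0.0313
gripper_force: 25.0
```

Emit:
jog_arm(deltas=[[[-0.6, 0, 0, 0, 0], [-0.6, 0, 0, 0.5, 0], [-0.6, 0, 0, 1.5, 0], [-0.6, 0, 0, 2.0, 0], [-0.6, 0, 0, 2.2, 0], [-0.6, 0, -0.5, 1.5, 0], [-0.6, 0, -1.5, 0, 0], [-0.6, 0, -3.0, 0, 0]]])

```text
time_s: 44.35
tcp_pos: [0.4783, 0.2734, 0.2203]
eef_rot: [179.9, -0.0, -79.8]
contact_force: [0.8, -0.2, -3.1]
gripper_width: 0.0313
gripper_force: 25.0
```

Emit:
jog_arm(deltas=[[[-0.6, 0.1, -3.5, 0, 0], [-0.6, 0.1, -3.5, 0, 0], [-0.6, 0.15, -3.5, 0, 0], [-0.6, 0.15, -3.5, 0, 0], [-0.6, 0.15, -3.5, 0, 0], [-0.6, 0.1, -3.5, 0, 0], [-0.6, 0.1, -3.0, 0, 0], [-0.6, 0.1, -1.8, 0, 0]]])

```text
time_s: 45.35
tcp_pos: [0.487, 0.0141, 0.2204]
eef_rot: [179.9, -0.0, -79.9]
contact_force: [0.2, 0.6, -2.4]
gripper_width: 0.0318
gripper_force: 25.0
```

Emit:
jog_arm(deltas=[[[-0.6, 0, -0.8, -0.7, 0], [-0.6, 0, 0, -1.8, 0], [-0.6, 0, 0, -1.8, 0], [-0.6, 0, 0, -1.2, 0], [-0.6, 0, 0, -0.8, 0], [-0.6, 0, 0, -0.4, 0], [-0.6, 0, 0, -0.1, 0], [-0.6, 0, 0, 0, 0]]])

```text
time_s: 46.35
tcp_pos: [0.4886, 0.0088, 0.1535]
eef_rot: [-180.0, 0.0, -79.8]
contact_force: [0.3, -0.0, -2.6]
gripper_width: 0.0314
gripper_force: 25.0
```

Emit:
jog_arm(deltas=[[[-0.6, 0, 0, -0.1, 0], [-0.6, 0, 0, 0, 0], [-0.6, 0, 0, 0, 0]]])

```text
time_s: 46.72
tcp_pos: [0.4884, 0.0087, 0.1523]
eef_rot: [-180.0, 0.0, -79.8]
contact_force: [0.7, 0.2, -2.9]
gripper_width: 0.0319
gripper_force: 25.0
```

Emit:
jog_arm(deltas=[[[-0.6, 0, 0, -0.1, 0], [-0.6, 0, 0, 0, 0], [-0.6, 0, 0, 0, 0]]])

```text
time_s: 47.1
tcp_pos: [0.4885, 0.0087, 0.1512]
eef_rot: [-180.0, 0.0, -79.8]
contact_force: [0.3, 0.2, -2.4]
gripper_width: 0.0315
gripper_force: 25.0
```

Emit:
jog_arm(deltas=[[[-0.6, 0, 0, -0.06, 0], [-0.6, 0, 0, 0, 0], [-0.6, 0, 0, 0, 0]]])

```text
time_s: 47.48
tcp_pos: [0.4887, 0.0087, 0.1512]
eef_rot: [-180.0, -0.0, -79.8]
contact_force: [-2.7, -0.1, 6.1]
gripper_width: 0.0313
gripper_force: 25.0
```

Emit:
jog_arm(deltas=[[[-0.2, 0, 0, 0, 0], [0.3, 0, 0, 0, 0], [0.4, 0, 0, 0, 0], [0.4, 0, 0, 1, 0], [0.4, 0, 0, 2.5, 0], [0.4, 0, 0, 2.8, 0], [0.4, -0.3, 1.2, 1.5, 0], [0.4, -0.9, 3.0, 0, 0]]])

```text
time_s: 48.48
tcp_pos: [0.4769, 0.0513, 0.23]
eef_rot: [-179.9, 0.0, -79.9]
contact_force: [0.0, 0.7, -1.0]
gripper_width: 0.0615
gripper_force: 0.0
```

Emit:
jog_arm(deltas=[[[0.4, -1.3, 4.5, 0, 0], [0.4, -1.3, 4.5, 0, 0], [0.4, -1.3, 4.5, 0, 0], [0.4, -1.3, 4.5, 0, 0], [0.4, -1.2, 4.5, 0, 0], [0.4, -0.95, 3.5, 0, 0], [0.4, -0.6, 2.0, 0, 0], [0.4, 0, 0, -1, 0]]])

```text
time_s: 49.48
tcp_pos: [0.3965, 0.3321, 0.2187]
eef_rot: [-180.0, 0.0, -79.7]
contact_force: [0.2, 0.3, -0.0]
gripper_width: 0.0614
gripper_force: 0.0
```

Emit:
jog_arm(deltas=[[[0.4, 0, 0, -2.0, 0], [0.4, 0, 0, -2.5, 0], [0.4, 0, 0, -2.0, 0], [0.4, 0, 0, -1.2, 0], [0.4, 0, 0, -0.7, 0], [0.4, 0, 0, 0, 0], [0.4, 0, 0, 0, 0]]])

```text
time_s: 50.35
tcp_pos: [0.3972, 0.331, 0.1352]
eef_rot: [-180.0, 0.0, -79.8]
contact_force: [-0.1, 0.1, -0.3]
gripper_width: 0.0612
gripper_force: 0.0
```

Emit:
jog_arm(deltas=[[[0.4, 0, 0, -0.4, 0], [0.2, 0, 0, 0, 0], [0.1, 0, 0, 0, 0], [0.0, 0, 0, 0, 0], [-0.1, 0, 0, 0, 0], [-0.3, 0, 0, 0, 0], [-0.5, 0, 0, 0, 0], [-0.5, 0, 0, 0, 0]]])

```text
time_s: 51.35
tcp_pos: [0.3968, 0.3306, 0.1306]
eef_rot: [180.0, -0.0, -79.8]
contact_force: [-1.8, -0.8, 2.0]
gripper_width: 0.0435
gripper_force: 25.0
```

Emit:
jog_arm(deltas=[[[-0.5, 0, 0, 0, 0], [-0.5, 0, 0, 0.5, 0], [-0.5, 0, 0, 1.5, 0], [-0.5, 0, 0, 2.0, 0], [-0.5, 0, 0, 2.2, 0], [-0.5, 0.2, -0.5, 1.5, 0], [-0.5, 0.4, -1.5, 0, 0], [-0.5, 0.8, -3.0, 0, 0]]])

```text
time_s: 52.35
tcp_pos: [0.4107, 0.2796, 0.2069]
eef_rot: [180.0, -0.0, -79.8]
contact_force: [0.1, -0.6, -3.0]
gripper_width: 0.0436
gripper_force: 25.0
```

Emit:
jog_arm(deltas=[[[-0.5, 1.0, -3.0, 0, 0], [-0.5, 1.0, -3.0, 0, 0], [-0.5, 1.0, -3.0, 0, 0], [-0.5, 1.0, -3.0, 0, 0], [-0.5, 1.0, -3.0, 0, 0], [-0.5, 0.7, -2.2, 0, 0], [-0.5, 0.4, -1.3, 0, 0], [-0.5, 0.2, -0.7, 0, 0]]])

```text
time_s: 53.35
tcp_pos: [0.4737, 0.0877, 0.2071]
eef_rot: [180.0, -0.0, -79.9]
contact_force: [0.1, 0.3, -2.7]
gripper_width: 0.0434
gripper_force: 25.0
```

Emit:
jog_arm(deltas=[[[-0.5, 0, 0, -0.7, 0], [-0.5, 0, 0, -1.8, 0], [-0.5, 0, 0, -1.8, 0], [-0.5, 0, 0, -1.2, 0], [-0.5, 0, 0, -0.8, 0], [-0.5, 0, 0, -0.4, 0], [-0.5, 0, 0, -0.1, 0], [-0.5, 0, 0, 0, 0]]])

```text
time_s: 54.35
tcp_pos: [0.4741, 0.0888, 0.1399]
eef_rot: [-180.0, 0.0, -79.8]
contact_force: [-0.5, -0.5, -3.2]
gripper_width: 0.0437
gripper_force: 25.0
```

Emit:
jog_arm(deltas=[[[-0.5, 0, 0, -0.1, 0], [-0.5, 0, 0, 0, 0], [-0.5, 0, 0, 0, 0]]])

```text
time_s: 54.72
tcp_pos: [0.4739, 0.0887, 0.1387]
eef_rot: [-180.0, 0.0, -79.8]
contact_force: [-0.3, 0.1, -3.0]
gripper_width: 0.0435
gripper_force: 25.0
```

Emit:
jog_arm(deltas=[[[-0.5, 0, 0, -0.1, 0], [-0.5, 0, 0, 0, 0], [-0.5, 0, 0, 0, 0]]])

```text
time_s: 55.1
tcp_pos: [0.474, 0.0887, 0.1376]
eef_rot: [-180.0, -0.0, -79.8]
contact_force: [-0.0, 0.0, -1.9]
gripper_width: 0.0438
gripper_force: 25.0
```

Emit:
jog_arm(deltas=[[[-0.5, 0, 0, -0.05, 0], [-0.5, 0, 0, 0, 0], [-0.5, 0, 0, 0, 0]]])

```text
time_s: 55.48
tcp_pos: [0.474, 0.0887, 0.1375]
eef_rot: [-180.0, -0.0, -79.8]
contact_force: [-2.1, 0.6, 4.8]
gripper_width: 0.0433
gripper_force: 25.0
```

It has touched down. I release it and clear off to the left.

Emit:
jog_arm(deltas=[[[0.0, 0, 0, 0, 0], [0.4, 0, 0, 0, 0], [0.4, 0, 0, 0, 0], [0.4, 0, 0, 1, 0], [0.4, 0, 0, 2.5, 0], [0.4, 0, 0, 3.0, 0], [0.4, 0, 0, 3.0, 0], [0.4, 0, 3.0, 1.0, 0]]])

```text
time_s: 56.48
tcp_pos: [0.4747, 0.1184, 0.245]
eef_rot: [-179.8, 0.1, -79.9]
contact_force: [0.7, 0.0, -1.1]
gripper_width: 0.0611
gripper_force: 0.0
```

Emit:
jog_arm(deltas=[[[0.4, 0, 5, 0, 0], [0.4, 0, 5, 0, 0], [0.4, 0, 5, 0, 0], [0.4, 0, 5, 0, 0], [0.4, 0, 5, 0, 0], [0.4, 0, 4, 0, 0], [0.4, 0, 2, 0, 0], [0.4, 0, 0, 0, 0]]])

```text
time_s: 57.48
tcp_pos: [0.4737, 0.4295, 0.2418]
eef_rot: [180.0, -0.0, -79.7]
contact_force: [0.2, -0.6, -1.2]
gripper_width: 0.0614
gripper_force: 0.0
```

```bash
python3 - <<'E'
from h import *
a=snap("top","t4"); s=snap("scene","s4",k=1.5)
o=cv2.imread("pics/top0_raw.png")
f=lambda m:cv2.resize(m[180:285,180:330],None,fx=5,fy=5,interpolation=cv2.INTER_CUBIC)
cv2.imwrite("pics/t4c.png",f(a))
# residual image shift of each bottle region between start and now
for n,(x,y) in dict(w=(218,244),n=(254,237),fl=(288,229),cr=(231,219)).items():
    b=18; g=lambda m:np.float32(cv2.cvtColor(m,cv2.COLOR_BGR2GRAY)[y-b:y+b,x-b:x+b])
    print(n,cv2.phaseCorrelate(g(o),g(a),cv2.createHanningWindow((36,36),5)))
E
```

```text
w ((-0.31106391413110757, 0.08681335665540502), 0.9507480561733246)
n ((-0.31170338824266963, 0.13118285570446986), 0.9704012664747826)
fl ((0.06340134740533543, -0.19440274392039214), 0.8009124596913656)
cr ((-0.04520192495860087, 0.03481599545764169), 0.8918578017640997)
```

View pics/t4c.png

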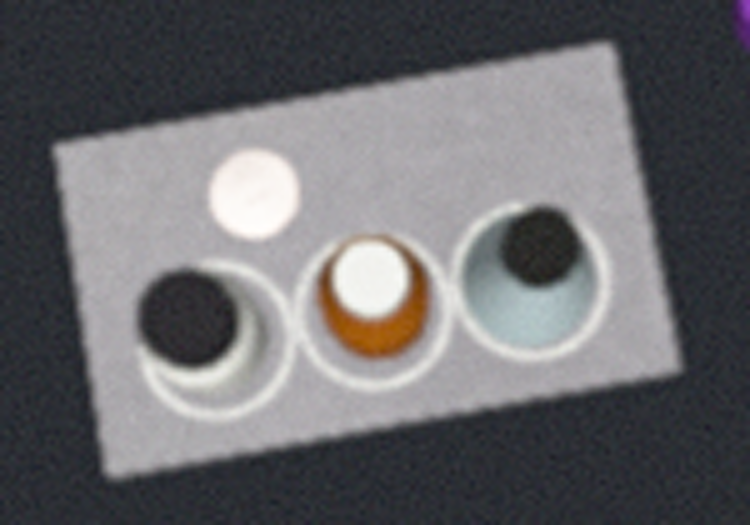

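View pics/s4.png

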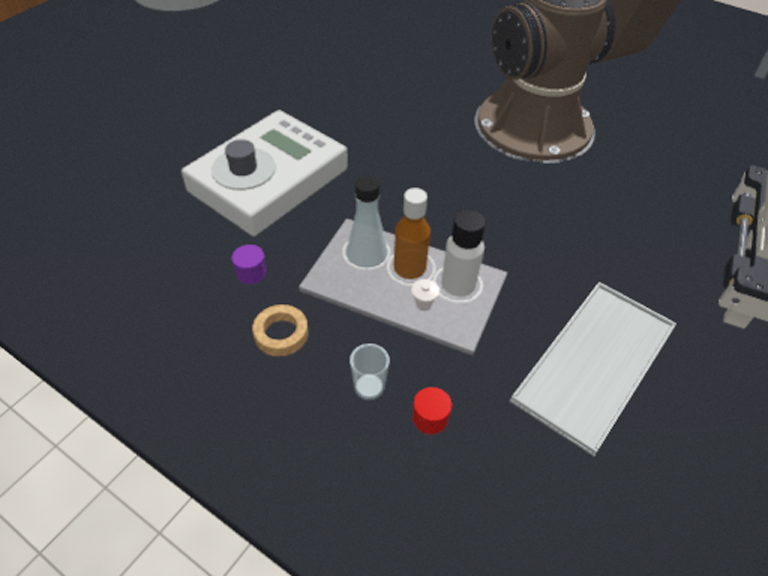

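All bottles stand upright within about 1 mm (0.3 px) of where they started, the tin is on the pan, and the bystanders look unmoved. I hand the job in.

```bash
python3 -c "
from plant import r
print(r.close_job())"
```

```text
the job is handed in; nothing more can be done
None
```

The job is handed in: the tin stands within about 2 mm of the middle of the balance pan, all three bottles are back upright within about 1 mm of their starting spots, and the crucible, beaker and cork ring were left alone; it took about 58 s.

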